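# Change over two push-pull air valves

## Robot

A 7-joint arm with a two-finger parallel gripper is mounted at the origin on the work surface; the furniture and walls round the work are solid. World frame = base frame: x ahead of the robot, y to its left, z up, the work surface at z = 0. Lengths are in m, angles in rad, forces in N, time in s.
With the tool pointing down it reaches from about 0.4 to 0.875 m from the base axis. Payload 19.3 kg.
Tool frame: the origin (TCP) lies on the centre line of the jaws, within the pads' length; the fingertips stand 8 mm ahead of it and the grasp point (between the pads) lies 11 mm behind it (bot.finger_overhang is the distance from the TCP to the fingertips, in m); z points along the fingers, y is the line along which they close (so a half turn about z gives the same grasp; the last joint's range is limited). The gripper opens to 85 mm and grips with 20 to 120 N. Pads are 22 mm wide; open, the fingers measure 114 mm over their backs; the gripper's body (76 mm by 85 mm) begins 54 mm behind the grasp point. The pads swing forward as they close: fully open they stand 13 mm farther back than shut.
Start: joints at [-1.388, 0.521, -0.036, 1.599, 0.021, 1.021, -0.113], TCP at [0.156, 0.605, 0.239] pointing down, gripper open.
Joint ranges: [-2.91, 2.91], [-0.3, 2.13], [-1.5, 1.42], [0.17, 2.43], [-1.26, 4.41], [0.16, 1.93], [-2.52, 2.52]. Speed limits (rad/s): [1.89, 1.89, 2.39, 2.39, 3.01, 3.01, 3.01].

## Interface

Orientations are given as a unit quaternion [w, x, y, z].
In Python, from plant import bot gives the robot as it stands. The module is installed in compiled form; this text tells all that it offers. Calls block until the motion is done:
- bot.move_ptp(position, orientation): joint-space move of the TCP to a pose.
- bot.move_straight(position, frame=None, max_speed=0.15, until_force=None): straight line of the TCP; frame=None keeps the orientation; max_speed is the mean speed in m/s. With until_force (N) it stops when the force on the tool has changed by that much, and returns True; else False.
- bot.movej(angles): joint-space move.
- bot.grip(opening, f_grip=None): finger opening in m; f_grip is the grip in N (None keeps the last); returns when the fingers have stopped.
- bot.hold(seconds).
- bot.ik(position, orientation): joint angles nearest the present ones, or None.
- bot.snapshot(name): name is "side" or "top"; returns (picture, depth): 384x512x3 uint8, red, green, blue; 384x512 float32, m along the optical axis (not along the pixel's ray), 0 where there is no reading.
- bot.calibration(name): a dict with "fovy" (degrees; the focal length in pixels is half the picture's height over the tangent of half this angle, whatever the lens; pixels are square), "cx", "cy" (the principal point, pixels), "camera_from_world" (4x4, takes a point from world to camera coordinates). Camera axes: x right, y down, z forward; pixel columns grow to the right and rows downward; lengths in m; the calibration is good to about 2 mm. A picture is of the moment at which its call begins. calibration takes no time and is no camera call.
A pose or a line that the arm cannot do raises bot.MotionError and nothing moves.
- bot.hand_in(): hands the job in; it is judged then, once.
Trained networks look in the newest picture that a camera, given by its name, has taken for a name from the list of things; names that differ only in an ending like _2 or _b are one class to them, and where a whole thing is asked for, a point or a joint stands for the part that bears it (a point fixed in the world has none). Each returns a list of dicts, best first, with "confidence" (0 to 1); they miss things now and then, are a little off and sometimes report something else, mostly with a low value. They report only what shows in the picture. A call takes as long as a camera call.
- bot.masks_of(camera, name): "pixels" (384x512 bool, what is visible of it) and "bbox" ([left, top, right, bottom] in pixels, round what is visible of it).
- bot.place_of(camera, name): "pixel" ([column, row] in pixels: a listed point, or the origin of a listed thing).
Readings, each from a call of its own:
- bot.current_clock(): time.
- bot.current_joint_positions(): joint angles.
- bot.current_dq(): joint speeds.
- bot.current_tau(): joint torques, N m.
- bot.current_tool_pos(): TCP position.
- bot.current_tcp_rot(): TCP orientation.
- bot.current_force(): force on the tool from outside, world axes, zero at the start.
- bot.current_torque(): the same for the moment, N m.
- bot.current_gripper_width(): finger opening in m.
- bot.current_grip_force(): force on a finger pad.
Only numpy, scipy, OpenCV 4.12 (cv2) and the standard library are available. Lean on these libraries where they do the work, as an engineer would, in place of code of your own. Each camera call takes 0.05 s, during which the arm holds its last target. There are 200 camera calls.

## Task

Change the bench over from the red air valve to the green one: first push the red knob fully home, then pull the green knob all the way out until it clicks into its outer detent, and let go. The two valves must never be open together, and do not shift the mug, the jar or the label roll.

Things in the scene. Friction and masses are not known exactly. Their poses are not given: they have to be found in the camera images.
- red_valve: push-pull air valve with a RED knob, fixed to the desk. Dark foot plate 100x64x6 mm, grey pedestal, aluminium housing 106x46 mm, z 57 to 104 mm, red plate on top; fittings reach 40 mm to either side. Origin: centre of the foot's underside, on the desk. Its x axis points from the knob into the housing (the knob is pulled along -x), z is up.
- red_grip (a point): grip point of the red knob: on its level axis, 80 mm above the desk, mid-way along the round neck (34 mm across, 22 mm long). Ahead of the neck (valve's -x) is a head 46 mm across, 11 to 21 mm from this point; behind it a 12 mm stem, the fixed gland beginning 25 mm behind this point when home. Axes as the valve's; 88 mm ahead of the valve's origin when home, 128 mm fully out.
- red_knob (a joint): how far the red knob is pulled out, m: 0 = fully home (closed), 0.040 = fully out (open). A detent holds it at either end: about 6 to 8 N to break away, then 1.5 N of friction; it clicks in by itself over the last few mm. At the start it stands somewhere between half and fully out.
- green_valve: the same valve with a GREEN knob and colour plate; origin and axes as the red valve's.
- green_grip (a point): grip point of the green knob, defined as for the red one.
- green_knob (a joint): how far the green knob is pulled out, m: 0 = fully home (as at the start), 0.040 = fully out; detents as for the red one.
- mug: white mug with a red band, 83 mm across, 96 mm high, handle at one side; origin under it. Loose; leave alone.
- small_jar: brown jar with a white lid, 45 mm across, 52 mm high; origin at the centre of its underside. Loose; stands behind and between the valves; leave alone.
- label_roll: white roll lying flat, 121 mm across, 52 mm high; origin at the centre of its underside. Loose; leave alone.

How it is judged:
On the way, in this order (a step that is already met when the one before it is completed fails the run):
1. the red knob is fully home while the green one is still home (value of joint red_knob below 0.003 m and value of joint green_knob below 0.006 m), for 0.2 s.
2. the green knob is fully out and the red one still home (value of joint green_knob above 0.036 m and value of joint red_knob below 0.003 m), for 0.2 s.
At the end, for the whole second after the job is handed in: The red knob is home (within 3 mm) and the green knob fully out (within 4 mm of its 40 mm), and the mug, jar and label roll stand within 30 mm of where they were (all of step 2 and distance of each of mug, small_jar, label_roll from where it was at the start of the episode below 0.03 m); the robot touches nothing.
It fails at once if both valves open at once (each knob more than 12 mm out) (value of joint each of red_knob, green_knob above 0.012 m).
It fails at once if the mug, jar or label roll shifted by more than 30 mm (distance of any of mug, small_jar, label_roll from where it was at the start of the episode above 0.03 m).
It also fails if it takes over 51 s, if anything falls off the work surface, if the arm or the gripper's body presses on something with over 40 N, if the wrist force passes 120 N, or if a joint passes its speed limit or range.

## Working session

There is one attempt and no reset: what is moved stays moved. The work goes in short steps, each a Python script; the robot and the scene stay as the last script left them, time stands still between calls to the robot, and variables do not carry over. Pictures are saved under pics/ and viewed, at most 10 in all, crops included, and the job is handed in when it is done.

```bash
mkdir -p pics; cat > h.py <<'E'
import numpy as np, cv2
from plant import bot
def K(c):
    k=bot.calibration(c); f=192/np.tan(np.radians(k["fovy"])/2); return k,f
def world(c,u,v,d):
    k,f=K(c); d=np.asarray(d); p=np.stack([(u-k["cx"])/f*d,(v-k["cy"])/f*d,d],-1)
    T=np.linalg.inv(k["camera_from_world"]); return p@T[:3,:3].T+T[:3,3]
def cloud(c,m,d):
    v,u=np.nonzero(m&(d>0)); return world(c,u,v,d[v,u])
def tri(c1,p1,c2,p2):
    A=[];b=[]
    for c,p in((c1,p1),(c2,p2)):
        o=world(c,p[0],p[1],0.);r=world(c,p[0],p[1],1.)-o;r/=np.linalg.norm(r)
        M=np.eye(3)-np.outer(r,r);A.append(M);b.append(M@o)
    x=np.linalg.lstsq(np.vstack(A),np.hstack(b),rcond=None)[0]
    return x
E
python3 - <<'E'
from h import *
np.set_printoptions(precision=4,suppress=True)
P={};ims=[]
for c in("side","top"):
    im,d=bot.snapshot(c); cv2.imwrite(f"pics/{c}0.png",im[...,::-1]); np.save(f"pics/{c}0d.npy",d)
    k,f=K(c);print(c,f,k["cx"],k["cy"],np.linalg.inv(k["camera_from_world"])[:3,3])
    for n in("red_valve","red_grip","green_valve","green_grip","mug","small_jar","label_roll"):
        r=bot.place_of(c,n); P[c,n]=r
        print(n,[(np.round(x["pixel"],1),round(x["confidence"],2)) for x in r[:2]])
for n in("red_valve","red_grip","green_valve","green_grip","mug","small_jar","label_roll"):
    if P["side",n] and P["top",n]: print(n,tri("side",P["side",n][0]["pixel"],"top",P["top",n][0]["pixel"]))
print(bot.current_clock(),bot.current_tcp_rot(),bot.current_tool_pos())
a=cv2.imread("pics/side0.png");b=cv2.imread("pics/top0.png")
cv2.imwrite("pics/both0.png",cv2.resize(np.vstack([a,b]),(800,1200))[:600] if 0 else cv2.resize(np.hstack([a,b]),(800,300)))
E
```

```text
side 444.3871410099881 255.34613186625054 195.73627465954246 [0.3378 0.8551 0.6495]
red_valve [(array([195.6, 263.1]), 0.74)]
red_grip [(array([239. , 244.9]), 0.8)]
green_valve [(array([237., 209.]), 0.72)]
green_grip [(array([270.5, 188.6]), 0.72), (array([240.3, 244.9]), 0.36)]
mug [(array([312.5, 304.4]), 0.88)]
small_jar [(array([198. , 229.4]), 0.71)]
label_roll [(array([276.9, 175.4]), 0.8)]
top 469.4005052825712 253.60225443623145 197.13587768495154 [ 0.3469 -0.0461  1.2957]
red_valve [(array([188.5, 160.8]), 0.82)]
red_grip [(array([173.7, 196. ]), 0.76), (array([190.9, 162.6]), 0.63)]
green_valve [(array([267.7, 180.9]), 0.8)]
green_grip [(array([271.6, 207.5]), 0.48)]
mug [(array([161.1, 261.7]), 0.66)]
small_jar [(array([228.4, 153.9]), 0.77)]
label_roll [(array([349.1, 209.3]), 0.97)]
red_valve [0.6175 0.1328 0.0007]
red_grip [0.5085 0.1556 0.0863]
green_valve [ 0.5708 -0.0901  0.0065]
green_grip [ 0.487  -0.0999  0.074 ]
mug [ 0.3429  0.1966 -0.0076]
small_jar [0.6427 0.0218 0.0094]
label_roll [ 0.5004 -0.3207 -0.01  ]
0.8 [ 0.      0.1261  0.992  -0.    ] [0.1564 0.6051 0.2393]
```

View pics/side0.png

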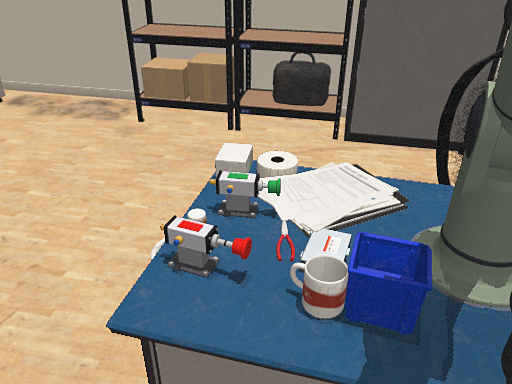

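View pics/top0.png

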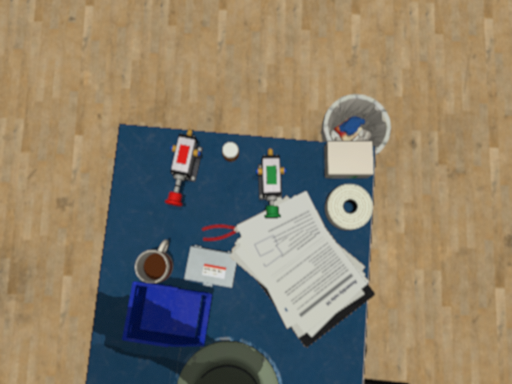

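```bash
python3 - <<'E'
from h import *
np.set_printoptions(precision=4,suppress=True)
# red/green pixel clouds: colour segmentation with depth
for c in("side","top"):
    im=cv2.imread(f"pics/{c}0.png");d=np.load(f"pics/{c}0d.npy");h=cv2.cvtColor(im,cv2.COLOR_BGR2HSV)
    for n,m in(("red",((h[...,0]<8)|(h[...,0]>172))),("green",(h[...,0]>45)&(h[...,0]<90))):
        m=m&(h[...,1]>120)&(h[...,2]>50)
        N,L,S,C=cv2.connectedComponentsWithStats(m.astype(np.uint8))
        for i in range(1,N):
            if S[i,4]<40: continue
            p=cloud(c,L==i,d); p=p[np.isfinite(p).all(1)]
            if len(p)<20: continue
            rect=cv2.minAreaRect(p[:,:2].astype(np.float32)*1000)
            print(c,n,S[i],"mean",p.mean(0),"lo",np.percentile(p,3,0),"hi",np.percentile(p,97,0),"rect mm",np.round(rect[0],1),np.round(rect[1],1),round(rect[2],1))
E
```

```text
side red [178 220  25  12 166] mean [0.6183 0.1345 0.1038] lo [0.5957 0.1206 0.102 ] hi [0.6408 0.1472 0.1056] rect mm [618.1 133.7] [26.6 48.3] 83.4
side red [276 235   8  26  98] mean [0.4385 0.0484 0.0074] lo [0.4303 0.0014 0.0013] hi [0.4451 0.0853 0.0108] rect mm [439.   43.5] [13.9 87.2] 5.1
side red [286 234   9  27 102] mean [0.4121 0.0411 0.0076] lo [ 0.4016 -0.0022  0.002 ] hi [0.4286 0.0799 0.0105] rect mm [413.2  36.7] [12.9 91.4] 14.9
side red [232 237  20  22 329] mean [0.5004 0.1613 0.0873] lo [0.4868 0.1419 0.0675] hi [0.5196 0.1763 0.1017] rect mm [516.5 101.3] [ 39.8 160.6] 14.8
side red [303 284  43  24 526] mean [0.3284 0.2338 0.0482] lo [0.291  0.2148 0.0311] hi [0.3654 0.2422 0.0643] rect mm [328.3 226.4] [33.5 80.5] 89.6
side green [228 173  20   6  87] mean [ 0.57   -0.0941  0.1042] lo [ 0.5478 -0.105   0.1023] hi [ 0.5925 -0.0831  0.1064] rect mm [570.2 -93.4] [24.1 47.2] 88.9
side green [268 179  12  16 148] mean [ 0.4759 -0.0893  0.0876] lo [ 0.462  -0.0995  0.0724] hi [ 0.4907 -0.0808  0.1015] rect mm [476.9 -89.7] [27.4 25.5] 11.2
top red [177 145  12  19
[... 188 characters left out ...]
.486  0.1379 0.0011] hi [0.5189 0.1708 0.1041] rect mm [503.4 156.6] [50.6 41.9] 35.3
top red [202 224  32   7  98] mean [0.4385 0.0445 0.0079] lo [0.4308 0.0042 0.0017] hi [0.4438 0.0839 0.0134] rect mm [438.9  44.6] [14.7 84.9] 5.7
top red [203 231  32  10  99] mean [0.4112 0.0389 0.0076] lo [0.4014 0.0012 0.0005] hi [0.4253 0.0796 0.0123] rect mm [411.2  39.5] [12.8 87.3] 16.0
top green [267 167   9  16 129] mean [ 0.5705 -0.0958  0.1038] lo [ 0.5506 -0.1055  0.0998] hi [ 0.5902 -0.0867  0.108 ] rect mm [570.1 -95.6] [40.5 21. ] 4.1
top green [266 205  13  12 123] mean [ 0.4766 -0.0994  0.0945] lo [ 0.463  -0.1132  0.0848] hi [ 0.49   -0.0851  0.1041] rect mm [ 483. -100.] [40.8 30.7] 1.5
```

The side view shows the red knob at about (242,247) pulled out, the green knob at (274,187) home, and the mug at (325,285) well in front. In the top view red is at (175,198), green at (272,210), jar at (230,150) and roll at (350,206). Plates measure z 104 mm and the head tops about 103 mm, which matches the text, and the green head front is 108 mm ahead of its origin, so it is home. Now I push red.

```bash
cat >> h.py <<'E'
np.set_printoptions(precision=4,suppress=True)
from scipy.spatial.transform import Rotation as Ro
def ax(a): return np.array([np.cos(a),np.sin(a),0.])
RED=(np.array([.618,.135,0]),ax(np.radians(-9.4)))
GRN=(np.array([.5703,-.0955,0]),ax(np.radians(2.4)))
def at(V,ahead,z): p=V[0]-V[1]*ahead; return [p[0],p[1],z]
def quats(V):
    out=[]
    for s in(1,-1):
        z=np.array([0,0,-1.]);y=s*np.array([-V[1][1],V[1][0],0]);x=np.cross(y,z)
        out.append(Ro.from_matrix(np.stack([x,y,z],1)).as_quat()[[3,0,1,2]])
    return out
def pick(V,pts):
    best=None
    for q in quats(V):
        J=[bot.ik(p,q) for p in pts]
        if any(j is None for j in J): continue
        c=np.abs(np.array(J[0])-bot.current_joint_positions()).max()
        if best is None or c<best[0]: best=(c,q)
    return best[1]
E
python3 - <<'E'
from h import *
q=pick(RED,[at(RED,.180,.22),at(RED,.180,.069),at(RED,.116,.069)])
print(q,bot.ik(at(RED,.18,.22),q))
bot.grip(0.0)
bot.move_ptp(at(RED,.180,.22),q)
bot.move_straight(at(RED,.180,.069),max_speed=.12)
print(bot.current_tool_pos(),bot.current_force(),bot.current_gripper_width(),bot.current_clock())
r=bot.move_straight(at(RED,.114,.069),max_speed=.03,until_force=22)
p=bot.current_tool_pos();print(r,p,"ahead",(RED[0]-p)@RED[1],bot.current_force(),bot.current_clock())
bot.hold(.2)
bot.move_straight(at(RED,.180,.069),max_speed=.1)
bot.move_straight(at(RED,.180,.22),max_speed=.15)
print(bot.current_force(),bot.current_clock())
im,d=bot.snapshot("side");cv2.imwrite("pics/side1.png",cv2.resize(im[150:290,140:320,::-1],(720,560),interpolation=cv2.INTER_CUBIC))
h=cv2.cvtColor(im,cv2.COLOR_RGB2HSV)
m=((h[...,0]<8)|(h[...,0]>172))&(h[...,1]>120)&(h[...,2]>50)
N,L,S,C=cv2.connectedComponentsWithStats(m.astype(np.uint8))
for i in range(1,N):
    if S[i,4]>60:
        a=(RED[0]-cloud("side",L==i,d))@RED[1];print(S[i],np.percentile(a,[3,50,97]))
E
```

```text
[0.     0.0819 0.9966 0.    ] [-0.6333  0.3065  0.1851  2.0231 -0.0761  0.8183  1.0021]
[0.4407 0.1646 0.0695] [-0.4278  0.5421 -1.2965] 0.00012893456498225823 4.875
True [0.4996 0.1543 0.0684] ahead 0.11999895671636565 [-0.5299 -0.2265 -0.452 ] 6.7167
[-0.6618  0.1657 -0.8063] 8.825
[178 220  25  12 166] [-0.023  -0.0008  0.0236]
[222 235  20  22 318] [0.0795 0.1022 0.1087]
[276 235   8  26  95] [0.153  0.1601 0.1766]
[286 235   9  27 103] [0.1662 0.1913 0.2037]
[303 285  43  23 517] [0.2626 0.3021 0.3361]
```

View pics/side1.png

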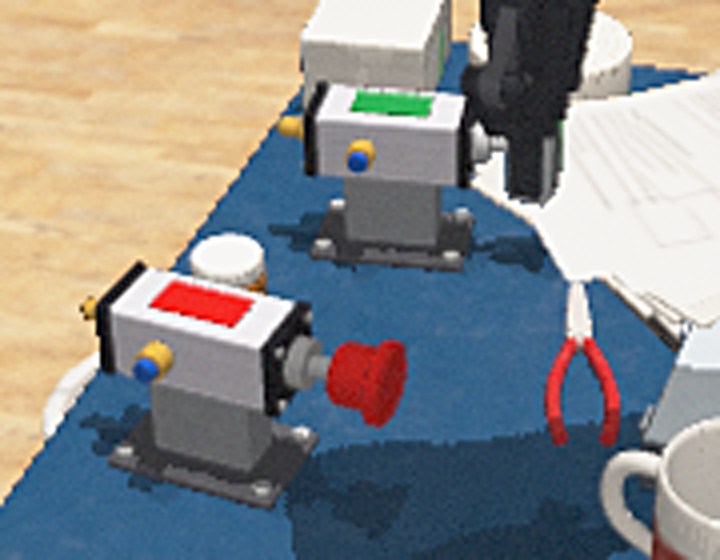

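```bash
python3 - <<'E'
from h import *
for c in("side","top"):
    im,d=bot.snapshot(c);h=cv2.cvtColor(im,cv2.COLOR_RGB2HSV)
    for n,V,m in(("red",RED,((h[...,0]<8)|(h[...,0]>172))),("green",GRN,(h[...,0]>45)&(h[...,0]<90))):
        m=m&(h[...,1]>120)&(h[...,2]>50)
        v,u=np.nonzero(m&(d>0));P=world(c,u,v,d[v,u])-V[0]
        a=-P@V[1];l=P@np.array([-V[1][1],V[1][0],0]);z=P[:,2]
        for lo,hi in((-.04,.04),(.06,.17)):
            s=(a>lo)&(a<hi)&(abs(l)<.04)&(z>.04)
            if s.sum()>10: print(c,n,lo,s.sum(),"ahead",np.percentile(a[s],[3,50,97]),"lat",np.percentile(l[s],[3,50,97]),"z",np.percentile(z[s],[3,97]))
E
```

```text
side red -0.04 165 ahead [-0.023  -0.0002  0.0233] lat [-0.0131 -0.0003  0.0105] z [0.1023 0.1053]
side red 0.06 315 ahead [0.0795 0.1018 0.1087] lat [-0.012   0.01    0.0209] z [0.068  0.1015]
side green -0.04 86 ahead [-0.022   0.0012  0.0217] lat [-0.0114  0.0007  0.0121] z [0.1022 0.1057]
top red -0.04 158 ahead [-0.0216 -0.0004  0.0224] lat [-0.0102  0.0003  0.011 ] z [0.0999 0.1085]
top red 0.06 178 ahead [0.08   0.0967 0.1101] lat [-0.017  -0.0024  0.0166] z [0.0813 0.1038]
top green -0.04 128 ahead [-0.0196 -0.0007  0.0195] lat [-0.0098  0.0003  0.0087] z [0.1    0.1077]
top green 0.06 121 ahead [0.0804 0.094  0.1074] lat [-0.0138 -0.0001  0.0141] z [0.0889 0.1047]
```

The picture shows the red knob close to its gland at about (365,380) in the crop. Its head front is 109 mm ahead of the origin in both views, so red is home. Next I grip and pull green.

```bash
python3 - <<'E'
from h import *
g=.0855
q=pick(GRN,[at(GRN,g,.22),at(GRN,g,.068),at(GRN,g+.045,.068)])
bot.move_ptp(at(GRN,g,.22),q); bot.grip(.085,40)
bot.move_straight(at(GRN,g,.068),max_speed=.1,until_force=10)
print(bot.current_tool_pos(),bot.current_force(),bot.current_clock())
bot.grip(.02,40)
print("w",bot.current_gripper_width(),bot.current_grip_force(),bot.current_force())
p0=bot.current_tool_pos()
r=bot.move_straight(at(GRN,g+.045,.068),max_speed=.03,until_force=22)
p=bot.current_tool_pos();print(r,p,"pulled",(p0-p)@GRN[1],bot.current_force(),bot.current_gripper_width(),bot.current_clock())
E
```

```text
[ 0.4851 -0.0991  0.0684] [ 1.1917  0.128  -0.1608] 12.4667
w 0.03238740292985013 38.77274741185829 [ -2.6058 -16.28    13.0884]
True [ 0.4831 -0.1021  0.0689] pulled 0.002116578453913477 [-0.5581 -2.3426  2.9883] 0.03287154829456848 13.4667
```

```bash
python3 - <<'E'
from h import *
bot.hold(.3)
p0=bot.current_tool_pos();print(p0,bot.current_force())
t=np.array(p0)-GRN[1]*.044
r=bot.move_straight(list(t),max_speed=.03,until_force=28)
p=bot.current_tool_pos();print(r,p,"pulled",(p0-p)@GRN[1],bot.current_force(),bot.current_gripper_width(),bot.current_grip_force(),bot.current_clock())
im,d=bot.snapshot("side");cv2.imwrite("pics/side2.png",cv2.resize(im[150:290,140:320,::-1],(720,560),interpolation=cv2.INTER_CUBIC))
E
```

```text
[ 0.4831 -0.1021  0.0688] [-0.2106 -2.4203  7.0686]
True [ 0.4452 -0.1042  0.069 ] pulled 0.037905322417329516 [ 3.3843  0.3207 -1.6679] 0.03292225431992151 42.86042224535777 14.9833
```

View pics/side2.png

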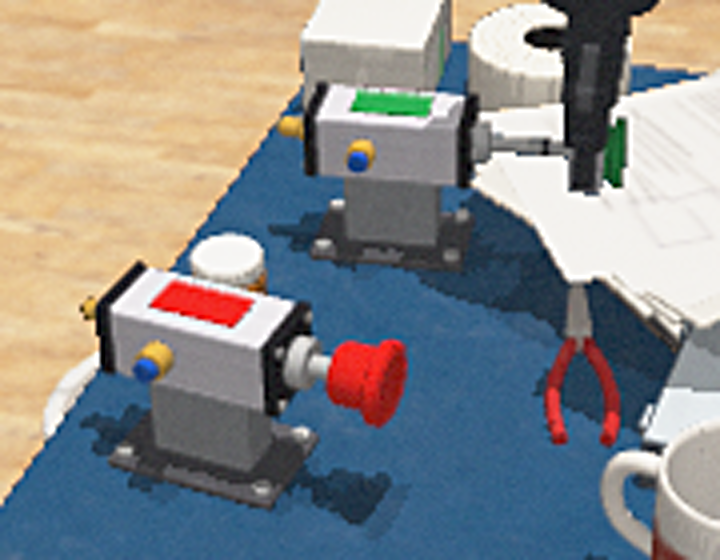

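The green knob is out at about (615,150) in the crop, with a long stem showing. The pull totalled 2.1 + 37.9 = 40 mm and ended against the stop. Now I release, lift clear and measure.

```bash
python3 - <<'E'
from h import *
bot.hold(.2);bot.grip(.085)
p=bot.current_tool_pos()
bot.move_straight([p[0],p[1],.22],max_speed=.1)
q=bot.current_tcp_rot(); bot.move_straight([p[0]-.03,.03,.27],max_speed=.15)
print(bot.current_force(),bot.current_clock())
for c in("side","top"):
    im,d=bot.snapshot(c);h=cv2.cvtColor(im,cv2.COLOR_RGB2HSV)
    if c=="side": cv2.imwrite("pics/side3.png",im[...,::-1])
    for n,V,m in(("red",RED,((h[...,0]<8)|(h[...,0]>172))),("green",GRN,(h[...,0]>45)&(h[...,0]<90))):
        m=m&(h[...,1]>120)&(h[...,2]>50)
        v,u=np.nonzero(m&(d>0));P=world(c,u,v,d[v,u])-V[0]
        a=-P@V[1];l=P@np.array([-V[1][1],V[1][0],0]);z=P[:,2]
        s=(a>.06)&(a<.17)&(abs(l)<.04)&(z>.04)
        if s.sum()>10: print(c,n,s.sum(),"ahead",np.percentile(a[s],[3,50,97]))
    for n in("mug","small_jar","label_roll"):
        print(n,[np.round(x["pixel"],1) for x in bot.place_of(c,n)[:1]])
E
```

```text
[-1.0319 -0.3646  0.2743] 18.575
side red 325 ahead [0.0798 0.1021 0.1087]
side green 155 ahead [0.119  0.1342 0.1466]
mug [array([314.9, 303.3])]
small_jar [array([197.9, 229.9])]
label_roll [array([277.8, 175.2])]
top red 12 ahead [0.0794 0.0814 0.084 ]
top green 105 ahead [0.1221 0.1348 0.1456]
mug [array([158.1, 262. ])]
small_jar [array([229.7, 152.5])]
label_roll [array([346. , 208.1])]
```

```bash
python3 -c "
from plant import bot
print(bot.hand_in())"
```

```text
the job is handed in; nothing more can be done
None
```

The job is handed in: the red knob measured fully home and the green knob about 40 mm out and released. The mug, jar and label roll showed no shift beyond detection noise, and the clock stood at about 19 s of the 51 s allowed; the hand-in call gave no verdict.

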